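# Take the waffle out of the iron and set it on the sloping cooling stand

## Task

The waffle is done: turn the waffle maker's dial fully back to off, open its lid, lift the waffle out of the lower plate and lay it flat and lengthways on the two rails of the sloping wire cooling stand, centred across the rails with its lower end up against the turned-up lip. Set it down gently, do not drop it or let it touch the worktop, then close the lid of the empty waffle maker, leaving the jam jar and the milk jug where they stand.

Things in the scene. Friction and masses are not known exactly. Their poses are not given: they have to be found in the camera images.
- waffle_maker: Steel and black waffle maker, fixed, 192 (x) by 240 (y) by 62 mm high without lid. Origin on the worktop under the cavity's centre; x to the back (hinge side), y left, z up. Cavity in the lower plate: 126 x 72 mm, 16 mm deep; floor 46 mm, plate 62 mm above the worktop; plate flat for 44 mm along both long sides. The dial's panel is on the left (+y), beside the lid.
- lid (a joint): Angle of the lid in rad: 0 closed, 1.60 fully open, where it leans back past vertical and stays by itself; released below about 1.35 it falls shut. Axis along the waffle maker's y.
- lid_handle (a point): Middle of the lid's black handle bar, 15 mm thick, 120 mm long along the waffle maker's y, on two struts 48 mm left and right; 34 mm free gap between bar and lid. Closed: 215 mm in front of and 18 mm above the hinge line (82 mm above the worktop). The lid is 160 mm wide, 152 mm deep, 40 mm thick. The point turns with the lid.
- lid_hinge (a point): Middle of the hinge line, 95 mm behind the centre of the cavity, 64 mm above the worktop. The point turns with the lid.
- dial (a joint): Angle of the dial in rad: 0 is off (its stop), growing clockwise seen from above; turn it anticlockwise to switch off.
- dial_grip (a point): Point on the upright axis of the dial (48 mm across) in the height to grip its raised bar. The bar runs along this point's x and turns with the dial; at 0 it is parallel to the waffle maker's x. The dial's axis is 25 mm in front of and 116 mm to the left of the cavity's centre.
- waffle: Golden-brown oblong waffle, 120 x 66 x 34 mm (x, y, z), rigid, both faces alike with square pockets. Origin in the centre of its underside. It starts in the cavity, long side along the waffle maker's x, 3 mm play all round, its upper 18 mm standing above the plate (the lid is hollow to take it).
- stand: Fixed steel wire cooling stand, about 150 mm long (x) by 98 mm wide (y). Origin on the worktop under its middle; x points horizontally to the high end.
- deck: The stand's two sloping rails, 6 mm wires, 34 mm between centres, 150 mm long. Origin midway between them, in the middle of their length, level with their upper sides, 85 mm above the worktop; x points up the slope (25 degrees), y across, z square to the slope. Lip at the low end: 21 mm high, inner face at x = -69 mm.
- jam_jar: Jam jar with a yellow lid, 66 mm across and 100 mm high, bystander. Origin under its centre.
- jug: Small white milk jug, 67 x 103 x 85 mm, bystander. Origin under its centre.

How it is judged:
By the outcome, as a careful person would: the job done as asked, in the order asked, and still so for the second after the job is handed in, with the robot touching nothing.
It also fails if it takes over 72 s, if anything falls off the work surface, if the arm or the gripper's body presses on something with over 40 N, if the wrist force passes 120 N, or if a joint passes its speed limit or range.

## Robot

A 6-joint arm with a two-finger parallel gripper is mounted at the origin on a cart in front of the work surface, level with it; the furniture and walls round the work are solid. World frame = base frame: x ahead of the robot, y to its left, z up, the work surface at z = 0. Lengths are in m, angles in degrees, forces in N, time in s.
With the tool pointing down it reaches from about 0.25 to 0.8 m from the base axis. Payload 8.5 kg.
Tool frame: the origin (TCP) lies midway between the tips of the shut fingers; the grasp point (between the pads) lies 19 mm behind it; z points along the fingers, y is the line along which they close (so a half turn about z gives the same grasp; the last joint's range is limited). The gripper opens to 85 mm and grips with 20 to 120 N. Pads are 22 mm wide; open, the fingers measure 114 mm over their backs; the gripper's body (76 mm by 85 mm) begins 54 mm behind the grasp point. The pads swing forward as they close: fully open they stand 13 mm farther back than shut.
Start: joints at [-73.74, 13.648, -0.773, 75.585, 0, 90], TCP at [0.147, -0.504, 0.207] pointing down, gripper open.
Joint ranges: [-152.45, 152.45], [-59.26, 108.67], [-65.41, 83.53], [-104.44, 129.93], [-82.83, 76.93], [-180, 180]. Speed limits (degrees/s): [127.2, 127.2, 159.86, 180, 180, 180].

## Interface

Orientations are given as a 3x3 rotation matrix whose columns are the frame's x, y, z axes.
In Python, from plant import arm gives the robot as it stands.
- The arm moves only by the shell command python3 -m creep 'ROWS' [FORCE]. ROWS is JSON, a list of rows, each an object with "delta_pos": the shift along the tool's x, y, z in cm, a list of three; "turn": the turn about the tool's z in rad; "gripper": the finger opening in cm, from 0 to 8.54. A call has 1 to 20 rows; each row is the pose to reach, as a shift and turn from the pose commanded when the call began, along the tool's axes at that moment; what a row does not reach only later rows make up. A row lasts 1/10 s, in which the tool goes at most 50 mm and 8.59 degrees, less where a joint would pass 70% of its speed; a pose out of reach is approached as far as the arm can. A call with a gripper value outside its range is refused whole. The fingers move at their own pace and stop on an object; FORCE is the grip in N (left out, the last holds). Time passes only in rows, so rows that repeat a pose let the fingers close. It gives the time, the measured TCP pose, the force, the opening and the grip force at its end, in the units of the state.
- arm.observe(): the state, without advancing time (a new reading comes with each control period).
- arm.snapshot(name): name is "scene" or "top" or "wrist"; returns (picture, depth): 420x560x3 uint8, blue, green, red; 420x560 float32, m along the optical axis (not along the pixel's ray), 0 where there is no reading.
- arm.camera_model(name): a dict with "vfov" (degrees; the focal length in pixels is half the picture's height over the tangent of half this angle, whatever the lens; pixels are square), "cx", "cy" (the principal point, pixels), "view" (4x4, takes a point from world to camera coordinates). Camera axes: x right, y up, looking along -z (the intrinsics and any distortion apply to the point x, -y, -z); pixel columns grow to the right and rows downward; lengths in m; the calibration is good to about 2 mm. The wrist camera is an equidistant fisheye: a pixel r from the principal point sees the ray r / f radians off the axis. A picture is of the moment at which its call begins: read the wrist's pose just before it. camera_model takes no time and is no camera call; for the wrist camera it gives the pose at the moment of the call.
- arm.hand_in(): hands the job in; it is judged then, once.
The state is a dict: "time_s": time; "joints": joint angles; "dq": joint speeds; "joint_torque": joint torques, N m; "tcp_pos": TCP position; "orientation": TCP orientation; "ft_force": force on the tool from outside, world axes, zero at the start; "moment": the same for the moment, N m; "width": finger opening in m; "finger_force": force on a finger pad.
Only numpy, scipy, OpenCV 4.12 (cv2) and the standard library are available. Lean on these libraries where they do the work, as an engineer would, in place of code of your own. Each camera call takes 0.05 s, during which the arm holds its last target. There are 200 camera calls.

## Working session

There is one attempt and no reset: what is moved stays moved. The work goes in short steps, Python scripts to look and compute and a shell command to move; the robot and the scene stay as the last step left them, time stands still between calls to the robot, and variables do not carry over. Pictures are saved under pics/ and viewed, at most 10 in all, crops included, and the job is handed in when it is done.

```bash
ls; mkdir -p pics; cat > h.py <<'E'
import numpy as np,cv2
from plant import arm
def snap(n,tag):
    m=arm.camera_model(n);p,d=arm.snapshot(n)
    cv2.imwrite(f'pics/{tag}.png',p);np.savez(f'pics/{tag}.npz',p=p,d=d,view=m['view'],f=210/np.tan(np.radians(m['vfov']/2)),cx=m['cx'],cy=m['cy'],wrist=n=='wrist')
    return m
def cloud(tag):
    z=np.load(f'pics/{tag}.npz');d=z['d'];v,u=np.mgrid[:420,:560]
    x=(u-z['cx'])/z['f'];y=(v-z['cy'])/z['f']
    if z['wrist']:
        r=np.hypot(x,y)+1e-9;k=np.tan(np.minimum(r,1.5))/r;x=x*k;y=y*k
    c=np.stack([x*d,-y*d,-d,np.ones_like(d)],-1)
    w=(c@np.linalg.inv(z['view']).T)[...,:3];w[d==0]=np.nan
    return w,z['p']
E
python3 - <<'E'
from h import *
for n in('scene','top'):
    m=snap(n,n+'0');print(n,m)
print(arm.observe())
E
```

```text
pics
scene {'vfov': 46.05048932693714, 'cx': 277.9233992821682, 'cy': 214.97886278577565, 'view': array([[ 9.99641715e-01, -1.08621485e-02, -2.44633408e-02,
        -5.57826309e-01],
       [ 2.67643151e-02,  4.17100889e-01,  9.08466026e-01,
        -7.93943511e-02],
       [ 3.35788288e-04, -9.08795281e-01,  4.17242166e-01,
        -1.42528646e+00],
       [ 0.00000000e+00,  0.00000000e+00,  0.00000000e+00,
         1.00000000e+00]])}
top {'vfov': 50.99375181512847, 'cx': 279.68448761294525, 'cy': 213.57058339840012, 'view': array([[ 0.01213522, -0.99976562, -0.01792905, -0.02117147],
       [ 0.98663062,  0.00905768,  0.16272057, -0.55731352],
       [-0.16252003, -0.019664  ,  0.98650928, -1.03761444],
       [ 0.        ,  0.        ,  0.        ,  1.        ]])}
{'time_s': 0.1, 'joints': array([-7.37397522e+01,  1.36785703e+01, -8.11277035e-01,  7.55853695e+01,
       -4.11372054e-04,  8.99989258e+01]), 'dq': array([0.09121537, 0.00376321, 0.16025206, 0.08053316, 0.04770747,
       0.00059479]), 'joint_torque': array([ 2.58278305e-04, -5.39719677e+01,  3.46999276e+01,  1.34090666e-02,
        1.27203570e-06, -1.10437236e-05]), 'tcp_pos': array([ 0.14688446, -0.50361094,  0.206638  ]), 'orientation': array([[ 9.59994537e-01,  2.80018480e-01, -3.74472616e-04],
       [ 2.80018730e-01, -9.59993712e-01,  1.25826045e-03],
       [-7.15517715e-06, -1.31278251e-03, -9.99999138e-01]]), 'ft_force': array([-0.08265836,  0.47092285,  0.24150694]), 'moment': array([-0.01953128, -0.03250493,  0.00960974]), 'finger_force': 0.0, 'width': 0.08511081422846176}
```

View pics/top0.png

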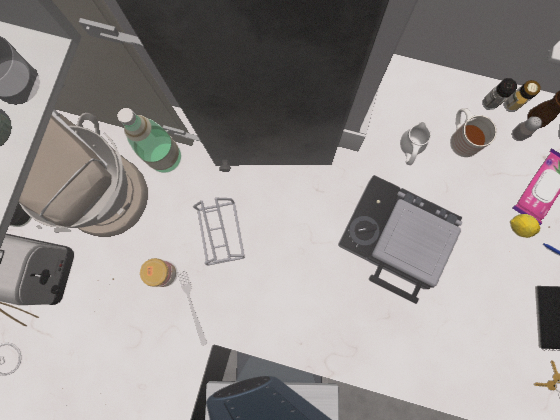

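View pics/scene0.png

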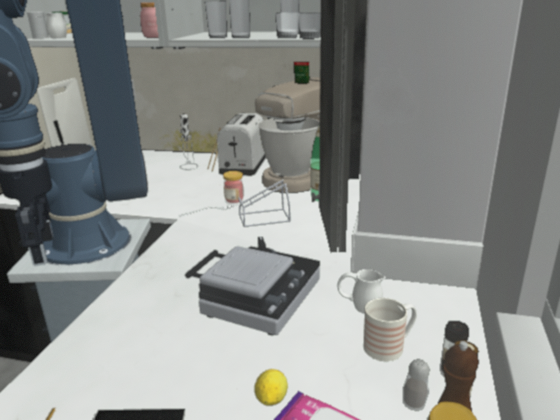

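The top view shows the waffle maker around (410,240), with its dial at (364,231), handle at (396,288) and hinge side at upper right. The stand is at (220,232), jam jar (155,272), jug (418,138). The lid is closed. I'll enlarge both.

```bash
python3 - <<'E'
from h import *
p=cv2.imread('pics/top0.png')
a=cv2.resize(p[165:310,335:470],None,fx=4,fy=4,interpolation=cv2.INTER_CUBIC)
b=cv2.resize(p[190:274,188:250],None,fx=4,fy=4,interpolation=cv2.INTER_CUBIC)
c=np.zeros((580,800,3),np.uint8);c[:580,:540]=a;c[:336,545:545+248]=b
cv2.imwrite('pics/crop1.png',c)
w,_=cloud('top0')
for n,(u,v) in dict(dial=(364,231),lidc=(415,245),handle=(396,288),table=(300,250),jar=(155,272),jug=(418,138),panelFL=(345,240),fridge=(250,80),fridgeedge=(270,160)).items():
    print(n,np.round(np.nanmedian(w[v-1:v+2,u-1:u+2].reshape(-1,3),0),4))
# stand points: height map
s=w[190:274,188:250];m=s[...,2]>.02
print(m.sum());print(np.round(s[m][np.argsort(-s[m][:,2])][::25],3))
E
```

```text
dial [ 0.5088 -0.2107  0.1043]
lidc [ 0.4778 -0.3259  0.1056]
handle [ 0.3804 -0.2837  0.0898]
table [ 0.4721 -0.0668  0.0005]
jar [0.41   0.2682 0.0996]
jug [ 0.7655 -0.3715  0.011 ]
panelFL [ 0.4923 -0.1727  0.0623]
fridge [0.6874 0.023  0.4928]
fridgeedge [0.6868 0.0097 0.0692]
536
[[0.576 0.131 0.117]
 [0.582 0.13  0.113]
 [0.556 0.165 0.107]
 [0.555 0.139 0.104]
 [0.572 0.176 0.101]
 [0.551 0.157 0.098]
 [0.54  0.126 0.094]
 [0.514 0.155 0.089]
 [0.518 0.122 0.085]
 [0.516 0.132 0.082]
 [0.518 0.128 0.079]
 [0.438 0.13  0.076]
 [0.485 0.149 0.074]
 [0.57  0.191 0.073]
 [0.488 0.111 0.071]
 [0.476 0.145 0.067]
 [0.462 0.145 0.062]
 [0.463 0.11  0.06 ]
 [0.453 0.141 0.057]
 [0.444 0.147 0.048]
 [0.437 0.16  0.041]
 [0.438 0.17  0.03 ]]
```

View pics/crop1.png

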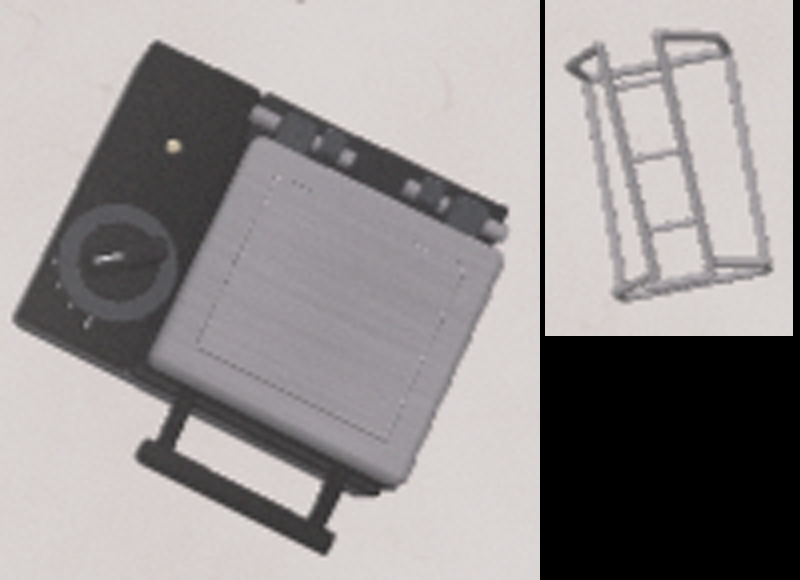

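The crop gives the panel's left corners at (155,42) and (17,320), and the handle ends at (140,452) and (330,545). The dial centre is at (118,262), with its pointer toward the left end of the bar. The off mark is probably the front one at (88,322), so the dial is about 53° clockwise. The stand's rails run from (600,45) to (655,278) and from (660,38) to (708,268), with the high end away from the robot.

```bash
cat >> h.py <<'E'
def ray(tag,u,v,z0):
    z=np.load(f'pics/{tag}.npz');x=(u-z['cx'])/z['f'];y=(v-z['cy'])/z['f']
    if z['wrist']:
        r=np.hypot(x,y)+1e-9;k=np.tan(r)/r;x*=k;y*=k
    T=np.linalg.inv(z['view']);d=T[:3,:3]@[x,-y,-1];o=T[:3,3];return o+d*(z0-o[2])/d[2]
def rel(target,yaw=None):
    """tool-axis shift (cm) to target TCP; turn (rad) so that tool y lies along world angle yaw (deg)"""
    s=arm.observe();R=s['orientation'];d=R.T@(np.array(target)-s['tcp_pos'])*100
    t=None
    if yaw is not None:
        cur=np.degrees(np.arctan2(R[1,1],R[0,1]));t=-((yaw-cur+90)%180-90);t=np.radians(t)
    return np.round(d,2),t if t is None else round(t,3)
E
python3 - <<'E'
from h import *
from scipy.optimize import minimize
w,p=cloud('top0')
full=lambda a,b:(335+(a+.5)/4-.5,165+(b+.5)/4-.5)
for n,(a,b,z) in dict(pBL=(155,42,.062),pFL=(17,320,.062),hL=(140,452,.0895),hR=(330,545,.0895),dial=(118,262,.085)).items():
    print(n,np.round(ray('top0',*full(a,b),z),4))
s=w[165:310,335:470].reshape(-1,3)
L=s[(s[:,2]>.098)&(s[:,2]<.112)];print('dial?/lid z',np.median(L[:,2]))
m=np.zeros((420,560),np.uint8);q=(w[...,2]>.099)&(w[...,2]<.112);q[:, :370]=0;q[:190]=0;q[:,470:]=0
n,l,st,c=cv2.connectedComponentsWithStats(q.astype(np.uint8));k=1+np.argmax(st[1:,4])
print('lid rect',cv2.minAreaRect((w[l==k][:,:2]*1000).astype(np.float32)))
d=w[215:248,347:380].reshape(-1,3);print('dial z pct',np.nanpercentile(d[:,2],[10,50,90,99]))
# stand
P=w[185:280,183:255].reshape(-1,3);P=P[(P[:,2]>.045)&(P[:,2]<.13)]
t=np.tan(np.radians(25))
def cost(a):
    c,sn=np.cos(a[2]),np.sin(a[2]);x=(P[:,0]-a[0])*c+(P[:,1]-a[1])*sn;y=-(P[:,0]-a[0])*sn+(P[:,1]-a[1])*c
    dz=(P[:,2]-(.085+t*x))*np.cos(np.radians(25))
    e=np.hypot(dz,np.abs(y)-.017);return np.minimum(e,.012).sum()
best=min((minimize(cost,[x0,y0,th],method='Nelder-Mead') for x0 in(.49,.51,.53) for y0 in(.12,.14,.16) for th in(.1,.25)),key=lambda r:r.fun)
print(best.x,np.degrees(best.x[2]),best.fun/len(P))
sf=lambda a,b:(188+(a-545+.5)/4-.5,190+(b+.5)/4-.5)
for n,(a,b,z) in dict(r1lo=(655,278,.055),r2lo=(708,268,.055),r1hi=(600,45,.116),r2hi=(660,38,.116)).items(): print(n,np.round(ray('top0',*sf(a,b),z),4))
E
```

```text
pBL [ 0.6522 -0.2437  0.062 ]
pFL [ 0.4809 -0.1578  0.062 ]
hL [ 0.4032 -0.2243  0.0895]
hR [ 0.3522 -0.3307  0.0895]
dial [ 0.5135 -0.2146  0.085 ]
dial?/lid z 0.10379183050588114
lid rect ((485.93157958984375, -331.0273742675781), (158.24871826171875, 151.8151397705078), 63.88365173339844)
dial z pct [0.06086853 0.06877562 0.10323311 0.10887853]
[0.51400455 0.13606782 0.20552478] 11.775702739722757 0.005650305909468457
r1lo [0.4436 0.1384 0.055 ]
r2lo [0.4499 0.1067 0.055 ]
r1hi [0.574  0.1651 0.116 ]
r2hi [0.5784 0.1304 0.116 ]
```

```bash
python3 - <<'E'
from h import *
print(rel([.514,-.215,.22],10.5))
w,p=cloud('top0')
d=w[222:240,355:374];print(np.round(d[::2,::2,2]*1000).astype(int))
E
```

```text
(array([ 43.32, -17.43,  -1.31]), np.float64(-1.47))
[[                  69                   70                   78
                    76                   76                   72
                    76                   78                   69
                    68]
 [-9223372036854775808                   75                   79
                    75                   78                   74
                    77                   75                   78
                   103]
 [                  76                   75                   77
                    75                  105                  106
                   104                  106                  107
                   107]
 [                  73                  107                  108
                   107                  107                  110
                   109                  105                  107
                   109]
 [                  84                  108                  106
                   105                  104                  106
                   105                  1
[... 284 characters left out ...]
   71                   76                   76
                    77                   77                   78
                    73                   78                   78
                    75]
 [                  73                   75                   79
                    76                   79                   76
                    78                   77                   77
                    68]
 [                  72                   70                   75
                    77                   78                   78
                    72                   75                   71
                    70]]<stdin>:4: RuntimeWarning: invalid value encountered in cast
```

```bash
python3 -m creep '[{"delta_pos":[5,-2,-1.3],"turn":-0.15,"gripper":8.5},{"delta_pos":[10,-4,-1.3],"turn":-0.3,"gripper":8.5},{"delta_pos":[14,-6,-1.3],"turn":-0.45,"gripper":7},{"delta_pos":[18,-8,-1.3],"turn":-0.6,"gripper":5},{"delta_pos":[22,-9.5,-1.3],"turn":-0.75,"gripper":5},{"delta_pos":[26,-11,-1.3],"turn":-0.9,"gripper":5},{"delta_pos":[30,-12.5,-1.3],"turn":-1.05,"gripper":5},{"delta_pos":[34,-14,-1.3],"turn":-1.2,"gripper":5},{"delta_pos":[38,-15.5,-1.3],"turn":-1.35,"gripper":5},{"delta_pos":[41,-16.5,-1.3],"turn":-1.47,"gripper":5},{"delta_pos":[43.3,-17.4,-1.3],"turn":-1.47,"gripper":5},{"delta_pos":[43.3,-17.4,-1.3],"turn":-1.47,"gripper":5},{"delta_pos":[43.3,-17.4,-1.3],"turn":-1.47,"gripper":5},{"delta_pos":[43.3,-17.4,-1.3],"turn":-1.47,"gripper":5}]' 30
python3 - <<'E'
from h import *
snap('wrist','w1');print(rel([.514,-.215,.22],10.5),arm.observe()['joints'].round(1))
E
```

```text
time_s: 1.5
tcp_pos: [0.5132, -0.216, 0.22]
orientation: [[-0.181, 0.983, -0.001], [0.983, 0.181, 0.0], [0.0, -0.001, -1.0]]
ft_force: [-0.3, -0.2, 0.2]
width: 0.0499
finger_force: 0.0
(array([0.11, 0.1 , 0.02]), np.float64(-0.001)) [-22.8  16.6   5.2  78.6  -0.   56.7]
```

View pics/w1.png

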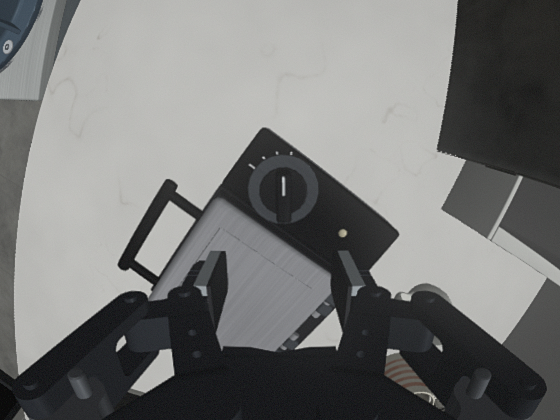

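The wrist view shows the dial at (283,188), its bar upright in the picture from (283,172) to (283,222), so the grip angle is right. The marks sit at (249,165) to (290,152).

```bash
python3 - <<'E'
from h import *
print(ray('w1',283,188,.077),ray('w1',283.5,176,.106),ray('w1',283.5,222,.106))
w,p=cloud('w1')
q=(w[...,2]>.097)&(w[...,2]<.112)&(np.hypot(w[...,0]-.514,w[...,1]+.215)<.027)
pts=w[q][:,:2]*1000;print(cv2.minAreaRect(pts.astype(np.float32)),len(pts),pts.mean(0))
for n,(u,v) in dict(hA=(168,183),hB=(123,264)).items(): print(n,ray('w1',u,v,.089))
print(rel([.514,-.215,.079]))
E
```

```text
[ 0.51696465 -0.21191351  0.077     ] [ 0.51395844 -0.19519038  0.106     ] [ 0.52176959 -0.2368518   0.106     ]
((516.8132934570312, -214.86936950683594), (13.489105224609375, 43.704872131347656), 10.684233665466309) 741 [ 516.82737814 -213.79082882]
hA [ 0.40547907 -0.2239308   0.089     ]
hB [ 0.35841921 -0.32347084  0.089     ]
(array([ 0.1 ,  0.11, 14.12]), None)
```

```bash
python3 -m creep '[{"delta_pos":[0.15,0.25,0],"turn":0,"gripper":3},{"delta_pos":[0.15,0.25,4],"turn":0,"gripper":3},{"delta_pos":[0.15,0.25,8],"turn":0,"gripper":3},{"delta_pos":[0.15,0.25,11],"turn":0,"gripper":3},{"delta_pos":[0.15,0.25,13],"turn":0,"gripper":3},{"delta_pos":[0.15,0.25,13.8],"turn":0,"gripper":3},{"delta_pos":[0.15,0.25,13.8],"turn":0,"gripper":0.8},{"delta_pos":[0.15,0.25,13.8],"turn":0,"gripper":0.8},{"delta_pos":[0.15,0.25,13.8],"turn":0,"gripper":0.8},{"delta_pos":[0.15,0.25,13.8],"turn":0,"gripper":0.8},{"delta_pos":[0.15,0.25,13.8],"turn":0,"gripper":0.8}]' 35
```

```text
time_s: 2.65
tcp_pos: [0.5165, -0.2139, 0.0829]
orientation: [[-0.182, 0.983, 0.001], [0.983, 0.182, -0.0], [-0.001, 0.001, -1.0]]
ft_force: [0.4, -0.2, 0.4]
width: 0.0076
finger_force: 0.0
```

```bash
python3 -m creep '[{"delta_pos":[0,0,0],"turn":-0.1,"gripper":0.8},{"delta_pos":[0,0,0],"turn":-0.2,"gripper":0.8},{"delta_pos":[0,0,0],"turn":-0.3,"gripper":0.8},{"delta_pos":[0,0,0],"turn":-0.4,"gripper":0.8},{"delta_pos":[0,0,0],"turn":-0.5,"gripper":0.8},{"delta_pos":[0,0,0],"turn":-0.6,"gripper":0.8},{"delta_pos":[0,0,0],"turn":-0.7,"gripper":0.8},{"delta_pos":[0,0,0],"turn":-0.8,"gripper":0.8},{"delta_pos":[0,0,0],"turn":-0.9,"gripper":0.8},{"delta_pos":[0,0,0],"turn":-0.9,"gripper":0.8}]'; python3 -c "
from h import *
print(arm.observe()['moment'])"
```

```text
time_s: 3.65
tcp_pos: [0.5162, -0.2138, 0.0825]
orientation: [[-0.884, 0.467, 0.0], [0.467, 0.884, -0.0], [-0.0, 0.0, -1.0]]
ft_force: [1.2, -0.3, -0.0]
width: 0.008
finger_force: 0.0
[-0.00307961 -0.01366268  0.02042   ]
```

The bar is thinner than 8 mm, so I close fully and finish the turn.

```bash
python3 -m creep '[{"delta_pos":[0,0,0],"turn":0,"gripper":0},{"delta_pos":[0,0,0],"turn":0,"gripper":0},{"delta_pos":[0,0,0],"turn":0,"gripper":0},{"delta_pos":[0,0,0],"turn":-0.03,"gripper":0},{"delta_pos":[0,0,0],"turn":-0.06,"gripper":0},{"delta_pos":[0,0,0],"turn":-0.09,"gripper":0},{"delta_pos":[0,0,0],"turn":-0.12,"gripper":0},{"delta_pos":[0,0,0],"turn":-0.12,"gripper":0}]'; python3 -c "
from h import *
print(arm.observe()['moment'])"
```

```text
time_s: 4.45
tcp_pos: [0.5161, -0.2137, 0.0822]
orientation: [[-0.934, 0.358, -0.0], [0.358, 0.934, 0.0], [0.0, 0.0, -1.0]]
ft_force: [0.0, -0.5, 0.4]
width: 0.0002
finger_force: 0.0
[-0.06220381 -0.02493716  0.03541112]
```

```bash
python3 - <<'E'
from h import *
snap('wrist','w2');p=cv2.imread('pics/w2.png')
cv2.imwrite('pics/w2c.png',cv2.resize(p[120:360,140:440],None,fx=2.5,fy=2.5))
E
```

```text
(no output)
```

View pics/w2c.png

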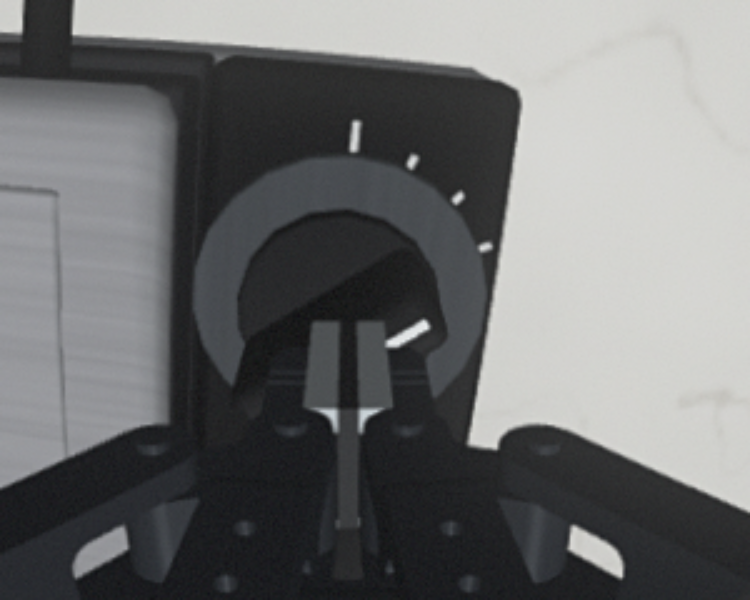

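The wrist crop shows the dial ring centred near (340,300) with the off mark at (355,135). The pointer at (410,333) is still well clockwise of off, and the shut fingers at (350,365) hold nothing. I'll check heights in the depth.

```bash
python3 - <<'E'
from h import *
w,p=cloud('w2')
def at(a,b):
    u=int(round(140+a/2.5));v=int(round(120+b/2.5));return np.round(np.nanmedian(w[v-1:v+2,u-1:u+2].reshape(-1,3),0)*1000)
for a,b in[(410,333),(425,325),(395,343),(430,360),(440,345),(260,380),(250,400),(265,345),(325,340),(372,340),(349,340),(325,395),(349,395),(349,470),(340,260),(300,230),(340,180),(220,300),(470,300),(420,280),(340,300),(300,300)]:print((a,b),at(a,b))
m=arm.camera_model('wrist');print(np.linalg.inv(m['view'])[:3,3],arm.observe()['orientation'][:,0])
E
```

```text
(410, 333) [ 514. -199.  107.]
(425, 325) [ 514. -196.  107.]
(395, 343) [ 516. -203.  107.]
(430, 360) [ 540. -200.   69.]
(440, 345) [ 537. -196.   69.]
(260, 380) [ 514. -230.  106.]
(250, 400) [ 517. -234.  107.]
(265, 345) [ 514. -231.   90.]
(325, 340) [ 505. -212.  120.]
(372, 340) [ 508. -205.  120.]
(349, 340) [ 506. -208.  120.]
(325, 395) [ 505. -212.  141.]
(349, 395) [ 506. -208.  141.]
(349, 470) [ 517. -212.  145.]
(340, 260) [ 506. -210.   77.]
(300, 230) [ 496. -216.   77.]
(340, 180) [ 490. -204.   69.]
(220, 300) [ 507. -242.   69.]
(470, 300) [ 529. -186.   68.]
(420, 280) [ 509. -194.   97.]
(340, 300) [ 509. -212.   90.]
(300, 300) [ 511. -222.   77.]
[ 0.45234884 -0.18787547  0.24963208] [-9.33197023e-01  3.59365130e-01  1.37805552e-04]
```

```bash
python3 - <<'E'
from h import *
from scipy.spatial.transform import Rotation
def proj(tag,X):
    z=np.load(f'pics/{tag}.npz');c=z['view']@np.r_[X,1];x,y,d=c[0],-c[1],-c[2]
    r=np.hypot(x,y);th=np.arctan2(r,d);return z['cx']+z['f']*th*x/r,z['cy']+z['f']*th*y/r
o=arm.observe();R=o['orientation'];t=o['tcp_pos']
for b in(0,.01,.019,.03,.04):
    u,v=proj('w2',t+R@[.011,0,-b]);print(b,'crop px',(u-140)*2.5,(v-120)*2.5)
w,p=cloud('w2')
for b in range(306,345,4):
    print(b,np.round(np.nanmedian(w[int(120+b/2.5),140+130-1:140+130+2],0)*1000))
w,p=cloud('w1')
# w1: fingers
for u,v in[(215,254),(215,262),(219,256),(345,254),(347,262),(343,258)]:print((u,v),np.round(w[v,u]*1000))
E
```

```text
0 crop px 342.170996067519 269.06007660845665
0.01 crop px 341.86173843744587 284.87707370588464
0.019 crop px 341.5532588249104 300.7063168756865
0.03 crop px 341.13080346135644 322.4694829793287
0.04 crop px 340.6956557707184 344.99125771464634
306 [ 511. -216.   87.]
310 [ 510. -215.   91.]
314 [ 510. -215.   92.]
318 [ 510. -215.   95.]
322 [ 505. -212.  112.]
326 [ 505. -213.  113.]
330 [ 505. -213.  115.]
334 [ 505. -212.  117.]
338 [ 505. -212.  119.]
342 [ 505. -212.  120.]
(215, 254) [ 484. -209.  256.]
(215, 262) [ 485. -209.  265.]
(219, 256) [ 486. -209.  258.]
(345, 254) [ 541. -199.  256.]
(347, 262) [ 540. -199.  265.]
(343, 258) [ 539. -199.  260.]
```

The depth shows the real fingertips 30 mm above the reported TCP (z 112 against 82 mm). They closed above the bar, and the dial is untouched. I'll allow for that 30 mm from here on and redo the grip.

```bash
python3 -m creep '[{"delta_pos":[0,0,-0.5],"turn":0.15,"gripper":3},{"delta_pos":[0,0,-0.5],"turn":0.3,"gripper":3},{"delta_pos":[0,0,-0.5],"turn":0.45,"gripper":3},{"delta_pos":[0,0,-0.5],"turn":0.6,"gripper":3},{"delta_pos":[0,0,-0.5],"turn":0.75,"gripper":3},{"delta_pos":[0,0,-0.5],"turn":0.9,"gripper":3},{"delta_pos":[0,0,-0.5],"turn":1.02,"gripper":3},{"delta_pos":[0,0,-0.5],"turn":1.02,"gripper":3},{"delta_pos":[0,0,0.5],"turn":1.02,"gripper":3},{"delta_pos":[0,0,1.5],"turn":1.02,"gripper":3},{"delta_pos":[0,0,2.2],"turn":1.02,"gripper":3},{"delta_pos":[0,0,2.6],"turn":1.02,"gripper":3},{"delta_pos":[0,0,2.6],"turn":1.02,"gripper":0.5},{"delta_pos":[0,0,2.6],"turn":1.02,"gripper":0.5},{"delta_pos":[0,0,2.6],"turn":1.02,"gripper":0.5},{"delta_pos":[0,0,2.6],"turn":1.02,"gripper":0.5}]'; python3 -c "
from h import *
print(arm.observe()['moment'])"
```

```text
time_s: 6.1
tcp_pos: [0.5165, -0.2134, 0.0557]
orientation: [[-0.183, 0.983, 0.0], [0.983, 0.183, 0.001], [0.001, 0.0, -1.0]]
ft_force: [4.9, 0.2, -12.0]
width: 0.0128
finger_force: 37.8
[ 0.21365546 -0.99134132  0.03204041]
```

```bash
python3 -m creep '[{"delta_pos":[0,0,0],"turn":-0.1,"gripper":0.5},{"delta_pos":[0,0,0],"turn":-0.2,"gripper":0.5},{"delta_pos":[0,0,0],"turn":-0.3,"gripper":0.5},{"delta_pos":[0,0,0],"turn":-0.4,"gripper":0.5},{"delta_pos":[0,0,0],"turn":-0.5,"gripper":0.5},{"delta_pos":[0,0,0],"turn":-0.6,"gripper":0.5},{"delta_pos":[0,0,0],"turn":-0.7,"gripper":0.5},{"delta_pos":[0,0,0],"turn":-0.8,"gripper":0.5},{"delta_pos":[0,0,0],"turn":-0.88,"gripper":0.5},{"delta_pos":[0,0,0],"turn":-0.93,"gripper":0.5},{"delta_pos":[0,0,0],"turn":-0.96,"gripper":0.5},{"delta_pos":[0,0,0],"turn":-0.99,"gripper":0.5},{"delta_pos":[0,0,0],"turn":-0.99,"gripper":0.5}]'; python3 -c "
from h import *
print(arm.observe()['moment'])"
```

```text
time_s: 7.4
tcp_pos: [0.5144, -0.215, 0.0558]
orientation: [[-0.921, 0.39, -0.003], [0.39, 0.921, -0.002], [0.002, -0.003, -1.0]]
ft_force: [-3.7, -5.1, -7.5]
width: 0.0135
finger_force: 60.9
[-1.27357005  0.69541063 -1.54304574]
```

```bash
python3 -m creep '[{"delta_pos":[0,0,0],"turn":0.03,"gripper":3},{"delta_pos":[0,0,0],"turn":0.05,"gripper":3},{"delta_pos":[0,0,0],"turn":0.05,"gripper":3},{"delta_pos":[0,0,-2.5],"turn":0.05,"gripper":3},{"delta_pos":[0,0,-6],"turn":0.05,"gripper":3},{"delta_pos":[0,0,-7],"turn":0.05,"gripper":3}]'; python3 - <<'E'
from h import *
print(rel([.379,-.277,.10],-26.1))
E
```

```text
time_s: 8.0
tcp_pos: [0.5179, -0.2143, 0.1298]
orientation: [[-0.902, 0.432, 0.005], [0.432, 0.902, -0.002], [-0.005, 0.0, -1.0]]
ft_force: [0.1, -0.3, -0.3]
width: 0.0302
finger_force: 0.0
(array([  9.83, -11.67,   2.92]), np.float64(-1.562))
```

```bash
python3 -m creep '[{"delta_pos":[1,-1.2,0],"turn":0.15,"gripper":2.4},{"delta_pos":[2,-2.4,0],"turn":0.3,"gripper":2.4},{"delta_pos":[3,-3.6,0],"turn":0.45,"gripper":2.4},{"delta_pos":[4,-4.8,0],"turn":0.6,"gripper":2.4},{"delta_pos":[5,-6,0],"turn":0.75,"gripper":2.4},{"delta_pos":[6,-7.2,0],"turn":0.9,"gripper":2.4},{"delta_pos":[7,-8.4,0],"turn":1.05,"gripper":2.4},{"delta_pos":[8,-9.6,0],"turn":1.2,"gripper":2.4},{"delta_pos":[9,-10.8,0],"turn":1.35,"gripper":2.4},{"delta_pos":[9.8,-11.7,0],"turn":1.5,"gripper":2.4},{"delta_pos":[9.8,-11.7,1.5],"turn":1.58,"gripper":2.4},{"delta_pos":[9.8,-11.7,2.9],"turn":1.58,"gripper":2.4},{"delta_pos":[9.8,-11.7,2.9],"turn":1.58,"gripper":2.4},{"delta_pos":[9.8,-11.7,2.9],"turn":1.58,"gripper":2.4}]'; python3 - <<'E'
from h import *
print(rel([.379,-.277,.038],-26.1),arm.observe()['joints'].round(1))
snap('wrist','w3')
E
```

```text
time_s: 9.4
tcp_pos: [0.3772, -0.2766, 0.0974]
orientation: [[0.441, 0.898, -0.0], [0.898, -0.441, 0.0], [0.0, -0.0, -1.0]]
ft_force: [0.2, -0.5, -0.1]
width: 0.0235
finger_force: 0.0
(array([0.05, 0.18, 5.94]), np.float64(-0.001)) [-36.3  11.9 -20.   58.1   0.   79.9]
```

View pics/w3.png

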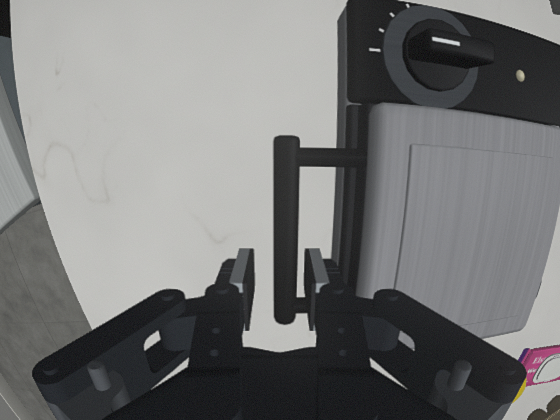

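The pointer now lies horizontally toward the off mark at (375,50). The bar runs from (287,140) to (285,320), between the fingertips at (248,250) and (310,250).

```bash
python3 - <<'E'
from h import *
a=ray('w3',287,138,.086);b=ray('w3',285,322,.086);print(a,b,(a+b)/2)
w,p=cloud('w3');q=w[150:310,270:305].reshape(-1,3);q=q[(q[:,2]>.07)&(q[:,2]<.1)];print(np.median(q,0),np.nanpercentile(q[:,2],95))
e=np.array([.898,-.44]);s=q[q[:,2]>.08][:,:2]@e;print('bar along x:',np.percentile(s,[3,50,97]),'tcp',arm.observe()['tcp_pos'][:2]@e)
d=w[:110,380:500].reshape(-1,3);k=d[(d[:,2]>.1)&(np.hypot(d[:,0]-.515,d[:,1]+.2145)<.027)][:,:2]*1000
print(cv2.minAreaRect(k.astype(np.float32)),len(k))
E
```

```text
[ 0.40744146 -0.22491406  0.086     ] [ 0.35491361 -0.33091675  0.086     ] [ 0.38117753 -0.27791541  0.086     ]
[ 0.38439228 -0.26960262  0.08896953] 0.09060840077318487
bar along x: [0.45708321 0.46425248 0.47299472] tcp 0.46080686426648276
((517.2978515625, -215.26611328125), (14.938811302185059, 46.11135482788086), 63.72800827026367) 1768
```

```bash
python3 -m creep '[{"delta_pos":[0,0.35,0],"turn":0,"gripper":2.4},{"delta_pos":[0,0.35,2],"turn":0,"gripper":2.4},{"delta_pos":[0,0.35,4],"turn":0,"gripper":2.4},{"delta_pos":[0,0.35,5.2],"turn":0,"gripper":2.4},{"delta_pos":[0,0.35,5.9],"turn":0,"gripper":2.4},{"delta_pos":[0,0.35,5.9],"turn":0,"gripper":0.8},{"delta_pos":[0,0.35,5.9],"turn":0,"gripper":0.8},{"delta_pos":[0,0.35,5.9],"turn":0,"gripper":0.8},{"delta_pos":[0,0.35,5.9],"turn":0,"gripper":0.8}]' 30
```

```text
time_s: 10.35
tcp_pos: [0.3806, -0.2784, 0.0386]
orientation: [[0.441, 0.897, 0.001], [0.897, -0.441, -0.0], [0.0, 0.001, -1.0]]
ft_force: [1.2, 1.2, -3.3]
width: 0.0139
finger_force: 29.3
```

```bash
python3 -m creep '[{"delta_pos":[0,0.1,-0.9],"turn":0,"gripper":0.8},{"delta_pos":[0,0.24,-1.87],"turn":0,"gripper":0.8},{"delta_pos":[0,0.42,-2.8],"turn":0,"gripper":0.8},{"delta_pos":[0,0.64,-3.71],"turn":0,"gripper":0.8},{"delta_pos":[0,0.9,-4.6],"turn":0,"gripper":0.8},{"delta_pos":[0,1.2,-5.5],"turn":0,"gripper":0.8},{"delta_pos":[0,1.55,-6.4],"turn":0,"gripper":0.8},{"delta_pos":[0,1.91,-7.25],"turn":0,"gripper":0.8},{"delta_pos":[0,1.91,-7.25],"turn":0,"gripper":0.8}]'
```

```text
time_s: 11.25
tcp_pos: [0.3973, -0.2867, 0.1117]
orientation: [[0.441, 0.897, -0.0], [0.897, -0.441, 0.0], [-0.0, -0.0, -1.0]]
ft_force: [-3.3, 3.6, -1.3]
width: 0.0143
finger_force: 29.6
```

```bash
python3 -m creep '[{"delta_pos":[0,0.87,-1.67],"turn":0,"gripper":0.8},{"delta_pos":[0,1.88,-3.26],"turn":0,"gripper":0.8},{"delta_pos":[0,3.01,-4.76],"turn":0,"gripper":0.8},{"delta_pos":[0,4.28,-6.15],"turn":0,"gripper":0.8},{"delta_pos":[0,5.66,-7.43],"turn":0,"gripper":0.8},{"delta_pos":[0,7.16,-8.58],"turn":0,"gripper":0.8},{"delta_pos":[0,8.74,-9.6],"turn":0,"gripper":0.8},{"delta_pos":[0,10.41,-10.47],"turn":0,"gripper":0.8},{"delta_pos":[0,10.41,-10.47],"turn":0,"gripper":0.8}]'
```

```text
time_s: 12.15
tcp_pos: [0.4918, -0.3336, 0.2183]
orientation: [[0.441, 0.897, 0.002], [0.897, -0.441, -0.002], [-0.001, 0.003, -1.0]]
ft_force: [-8.2, 5.4, 17.7]
width: 0.0139
finger_force: 32.4
```

```bash
python3 -m creep '[{"delta_pos":[0,1.73,-0.73],"turn":0,"gripper":0.8},{"delta_pos":[0,3.5,-1.3],"turn":0,"gripper":0.8},{"delta_pos":[0,5.36,-1.71],"turn":0,"gripper":0.8},{"delta_pos":[0,7.23,-1.97],"turn":0,"gripper":0.8},{"delta_pos":[0,9.11,-2.05],"turn":0,"gripper":0.8},{"delta_pos":[0,10.2,-2.03],"turn":0,"gripper":0.8},{"delta_pos":[0,11,-1.98],"turn":0,"gripper":0.8},{"delta_pos":[0,11,-1.98],"turn":0,"gripper":0.8}]'
```

```text
time_s: 12.95
tcp_pos: [0.5903, -0.3823, 0.2351]
orientation: [[0.442, 0.897, 0.0], [0.897, -0.442, -0.001], [-0.001, 0.001, -1.0]]
ft_force: [0.1, -3.3, 0.7]
width: 0.0135
finger_force: 33.5
```

```bash
python3 -m creep '[{"delta_pos":[0,0.4,0.04],"turn":0,"gripper":0.8},{"delta_pos":[0,0.4,0.04],"turn":0,"gripper":3.5},{"delta_pos":[0,0.4,0.04],"turn":0,"gripper":3.5},{"delta_pos":[0,0.4,0.04],"turn":0,"gripper":3.5},{"delta_pos":[0,0.4,-3],"turn":0,"gripper":3.5},{"delta_pos":[0,0.4,-6],"turn":0,"gripper":3.5},{"delta_pos":[0,-4,-8],"turn":0,"gripper":3.5},{"delta_pos":[0,-8,-8],"turn":0,"gripper":3.5},{"delta_pos":[0,-12,-8],"turn":0,"gripper":3.5},{"delta_pos":[0,-16,-8],"turn":0,"gripper":3.5},{"delta_pos":[0,-18,-8],"turn":0,"gripper":8.5},{"delta_pos":[0,-18,-8],"turn":0,"gripper":8.5},{"delta_pos":[0,-18,-8],"turn":0,"gripper":8.5}]'; python3 - <<'E'
from h import *
snap('wrist','w4');snap('top','top4')
w,p=cloud('top4')
print(arm.observe()['joints'].round(1))
E
```

```text
time_s: 14.25
tcp_pos: [0.4281, -0.3018, 0.3159]
orientation: [[0.441, 0.897, 0.001], [0.897, -0.441, -0.001], [-0.0, 0.002, -1.0]]
ft_force: [-0.2, 0.3, 0.4]
width: 0.0764
finger_force: 0.0
[-35.2  13.   14.   91.    0.   81. ]
```

View pics/w4.png

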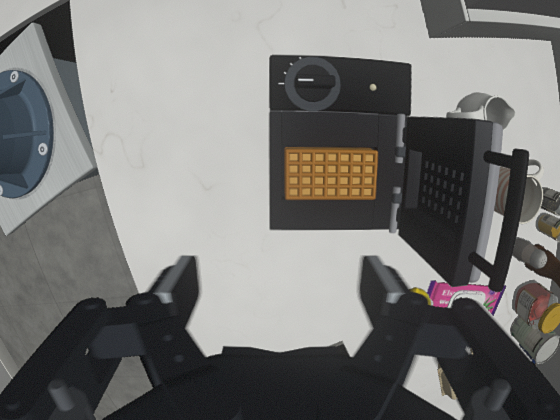

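The lid stands open by itself, and the waffle sits in the cavity at columns 286-378 and rows 148-199. I'll measure it from the depth cloud.

```bash
python3 - <<'E'
from h import *
w,p=cloud('w4')
h=cv2.cvtColor(p,cv2.COLOR_BGR2HSV);m=cv2.inRange(h,(8,100,60),(28,255,255))>0
m[:140]=0;m[210:]=0;m[:,:280]=0;m[:,385:]=0
q=w[m];q=q[(q[:,2]>.06)&(q[:,2]<.09)];print(len(q),np.percentile(q[:,2],[5,50,95]))
print(cv2.minAreaRect((q[q[:,2]>.073][:,:2]*1000).astype(np.float32)))
vs,us=np.nonzero(m);c=cv2.boxPoints(cv2.minAreaRect(np.c_[us,vs].astype(np.float32)));print(c,[ray('w4',*k,.08)[:2].round(4) for k in c],np.mean([ray('w4',*k,.08) for k in c],0))
print(rel([.4867,-.3297,.1],63.9))
E
```

```text
4749 [0.07465082 0.07964144 0.08169225]
((488.9524230957031, -329.99896240234375), (65.5955581665039, 120.69979858398438), 64.19867706298828)
[[284. 147.]
 [377. 147.]
 [377. 199.]
 [284. 199.]] [array([ 0.4497, -0.2727]), array([ 0.5574, -0.3231]), array([ 0.531 , -0.3864]), array([ 0.4206, -0.3325])] [ 0.48967663 -0.32868142  0.08      ]
(array([ 0.08,  6.41, 21.51]), np.float64(1.569))
```

```bash
python3 -m creep '[{"delta_pos":[0,0,0],"turn":-0.15,"gripper":8.5},{"delta_pos":[0,1,0],"turn":-0.3,"gripper":8.5},{"delta_pos":[0,2,2],"turn":-0.45,"gripper":8.5},{"delta_pos":[0,3,4],"turn":-0.6,"gripper":8.5},{"delta_pos":[0,4,6],"turn":-0.75,"gripper":8.5},{"delta_pos":[0,5,8],"turn":-0.9,"gripper":8.5},{"delta_pos":[0,6,10],"turn":-1.05,"gripper":8.5},{"delta_pos":[0.1,6.5,12],"turn":-1.2,"gripper":8.5},{"delta_pos":[0.1,6.5,14],"turn":-1.35,"gripper":8.5},{"delta_pos":[0.1,6.5,16],"turn":-1.5,"gripper":8.5},{"delta_pos":[0.1,6.5,18],"turn":-1.57,"gripper":8.5},{"delta_pos":[0.1,6.5,20],"turn":-1.57,"gripper":8.5},{"delta_pos":[0.1,6.5,21.5],"turn":-1.57,"gripper":8.5},{"delta_pos":[0.1,6.5,21.5],"turn":-1.57,"gripper":8.5},{"delta_pos":[0.1,6.5,21.5],"turn":-1.57,"gripper":8.5}]'; python3 - <<'E'
from h import *
print(rel([.488,-.3298,.03],64.1),arm.observe()['joints'].round(1))
snap('wrist','w5');w,p=cloud('w5')
o=arm.observe();R=o['orientation'];L=(w-o['tcp_pos'])@R*1000
# finger tip points: near plane, high above plate
q=(w[...,2]>.115)&(np.abs(L[...,1])<60)&(np.abs(L[...,0])<15)
for s in(-1,1):
    k=L[q&(L[...,1]*s>0)];print(s,len(k),'tip z(behind tcp)',np.percentile(k[:,2],[98,99.5]),'inner y',np.percentile(np.abs(k[:,1]),[1,5]))
h=cv2.cvtColor(p,cv2.COLOR_BGR2HSV);m=cv2.inRange(h,(8,100,60),(28,255,255))>0
k=L[m&(w[...,2]>.073)&(w[...,2]<.09)&(np.abs(L[...,1])<50)&(np.abs(L[...,0])<80)];print('waffle in tool',cv2.minAreaRect(k[:,:2].astype(np.float32)),len(k))
E
```

```text
time_s: 15.85
tcp_pos: [0.4872, -0.3297, 0.0998]
orientation: [[-0.897, 0.442, -0.001], [0.442, 0.897, 0.001], [0.001, 0.0, -1.0]]
ft_force: [0.4, -0.9, 0.4]
width: 0.0849
finger_force: 0.0
(array([-0.08,  0.02,  6.98]), np.float64(-0.006)) [-34.1  22.9  -3.4  63.8   0.   -7.9]
-1 13725 tip z(behind tcp) [-44.81656767 -40.2056212 ] inner y [0.4650842  2.31464795]
1 12319 tip z(behind tcp) [-44.19379693 -39.71388559] inner y [0.4509543  2.12868898]
waffle in tool ((-1.2672195434570312, 0.254302978515625), (65.97607421875, 119.90096282958984), 89.71350860595703) 18598
```

```bash
python3 -m creep '[{"delta_pos":[-0.1,0.03,3],"turn":0,"gripper":8.5},{"delta_pos":[-0.1,0.03,5.5],"turn":0,"gripper":8.5},{"delta_pos":[-0.1,0.03,6.6],"turn":0,"gripper":8.5},{"delta_pos":[-0.1,0.03,7.1],"turn":0,"gripper":8.5},{"delta_pos":[-0.1,0.03,7.1],"turn":0,"gripper":6},{"delta_pos":[-0.1,0.03,7.1],"turn":0,"gripper":6},{"delta_pos":[-0.1,0.03,7.1],"turn":0,"gripper":6},{"delta_pos":[-0.1,0.03,7.1],"turn":0,"gripper":6}]' 30
```

```text
time_s: 16.7
tcp_pos: [0.4893, -0.3305, 0.0316]
orientation: [[-0.897, 0.442, 0.003], [0.442, 0.897, -0.002], [-0.004, 0.0, -1.0]]
ft_force: [-0.2, 0.7, 6.7]
width: 0.0656
finger_force: 37.9
```

```bash
python3 -m creep '[{"delta_pos":[0,0,-0.5],"turn":0,"gripper":6},{"delta_pos":[0,0,-2],"turn":0,"gripper":6},{"delta_pos":[0,0,-4.5],"turn":0,"gripper":6},{"delta_pos":[0,0,-8],"turn":0,"gripper":6},{"delta_pos":[0,0,-12],"turn":0,"gripper":6},{"delta_pos":[0,0,-15],"turn":0,"gripper":6},{"delta_pos":[0,0,-16],"turn":0,"gripper":6},{"delta_pos":[0,0,-16],"turn":0,"gripper":6}]'; python3 - <<'E'
from h import *
print(rel([.50,.134,.19],101.8))
w,p=cloud('top4')
# refined stand fit with clean view incl. second image
E
```

```text
time_s: 17.5
tcp_pos: [0.4886, -0.3303, 0.1911]
orientation: [[-0.897, 0.442, 0.003], [0.442, 0.897, -0.002], [-0.003, -0.0, -1.0]]
ft_force: [-0.7, -0.9, -1.3]
width: 0.0649
finger_force: 33.9
(array([1.950e+01, 4.215e+01, 2.000e-02]), np.float64(-0.664))
```

```bash
python3 -m creep '[{"delta_pos":[1.5,3,-2],"turn":-0.05,"gripper":6},{"delta_pos":[3,6.5,-4],"turn":-0.15,"gripper":6},{"delta_pos":[5,10,-5],"turn":-0.25,"gripper":6},{"delta_pos":[7,14,-5],"turn":-0.35,"gripper":6},{"delta_pos":[9,18,-5],"turn":-0.45,"gripper":6},{"delta_pos":[11,22,-5],"turn":-0.55,"gripper":6},{"delta_pos":[12.5,25.5,-5],"turn":-0.62,"gripper":6},{"delta_pos":[13.5,28,-5],"turn":-0.66,"gripper":6},{"delta_pos":[14,29,-5],"turn":-0.66,"gripper":6},{"delta_pos":[14,29,-5],"turn":-0.66,"gripper":6},{"delta_pos":[14,29,-5],"turn":-0.66,"gripper":6}]'; python3 - <<'E'
from h import *
snap('wrist','w6')
for i in range(3): snap('top',f't6{i}')
from scipy.optimize import minimize
t=np.tan(np.radians(25));c25=np.cos(np.radians(25))
def fit(P):
    def cost(a):
        c,sn=np.cos(a[2]),np.sin(a[2]);x=(P[:,0]-a[0])*c+(P[:,1]-a[1])*sn;y=-(P[:,0]-a[0])*sn+(P[:,1]-a[1])*c
        dz=(P[:,2]-(.083+t*x))*c25
        return np.minimum(np.hypot(dz,np.abs(y)-.017),.008).sum()+0
    b=min((minimize(cost,[x0,y0,th],method='Nelder-Mead') for x0 in(.50,.52) for y0 in(.13,.14) for th in(.15,.25)),key=lambda r:r.fun)
    a=b.x;c,sn=np.cos(a[2]),np.sin(a[2]);x=(P[:,0]-a[0])*c+(P[:,1]-a[1])*sn;y=-(P[:,0]-a[0])*sn+(P[:,1]-a[1])*c
    dz=(P[:,2]-(.083+t*x))*c25;ok=np.hypot(dz,np.abs(y)-.017)<.006
    return a.round(4),np.degrees(a[2]).round(2),ok.sum(),np.percentile(x[ok],[1,99]).round(4),np.median(dz[ok])
def sel(w):
    q=w.reshape(-1,3);return q[(np.hypot(q[:,0]-.513,q[:,1]-.136)<.1)&(q[:,2]>.03)&(q[:,2]<.135)]
T=np.vstack([sel(cloud(k)[0]) for k in('top0','t60','t61','t62')]);print('top',fit(T))
W=sel(cloud('w6')[0]);print('wrist',len(W),fit(W))
p=cv2.imread('pics/w6.png');cv2.imwrite('pics/w6v.png',p)
E
```

```text
time_s: 18.6
tcp_pos: [0.4901, -0.0084, 0.2385]
orientation: [[-0.98, -0.2, -0.001], [-0.2, 0.98, -0.0], [0.001, -0.0, -1.0]]
ft_force: [0.0, 0.2, -0.6]
width: 0.0652
finger_force: 34.2
top (array([0.5094, 0.1351, 0.2037]), np.float64(11.67), np.int64(310), array([-0.0615,  0.0697]), np.float64(3.332602014018147e-05))
wrist 1874 (array([0.5101, 0.1355, 0.2118]), np.float64(12.14), np.int64(1248), array([-0.0617,  0.0693]), np.float64(-3.8284866571661096e-05))
```

View pics/w6v.png

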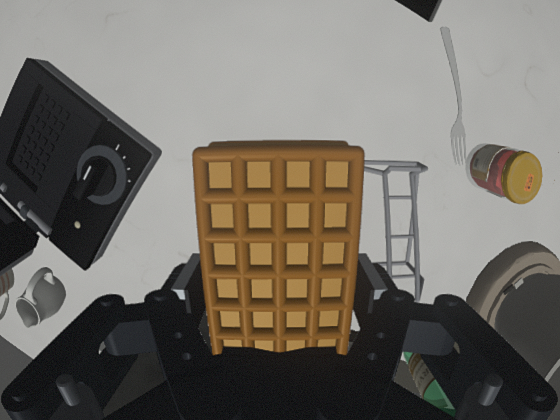

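The waffle hangs level between the fingers, from (195,145) to (365,355). The stand is visible at right, around (400,230), with the lip end up in the picture. Next is the waffle's pose in the hand.

```bash
python3 - <<'E'
from h import *
w,p=cloud('w6');o=arm.observe();R=o['orientation'];L=(w-o['tcp_pos'])@R*1000
h=cv2.cvtColor(p,cv2.COLOR_BGR2HSV);m=cv2.inRange(h,(8,80,40),(28,255,255))>0
m&=(np.abs(L[...,1])<45)&(np.abs(L[...,0])<90)&(w[...,2]>.2)
k=L[m];zt=np.percentile(k[:,2],[2,5,10]);print('top z in tool',zt)
t=k[k[:,2]<zt[1]+5];print(cv2.minAreaRect(t[:,:2].astype(np.float32)),'x',np.percentile(t[:,0],[.5,99.5]),'y',np.percentile(t[:,1],[.5,50,99.5]))
A=np.c_[t[:,:2],np.ones(len(t))];s=np.linalg.lstsq(A,t[:,2],rcond=None)[0];print('tilt deg',np.degrees(s[:2]))
e=L[(np.abs(L[...,1])<50)&(np.abs(L[...,1])>33)&(np.abs(L[...,0])<13)&(L[...,2]>-80)&(L[...,2]<-25)];print('tip z',np.percentile(e[:,2],[95,99]))
E
```

```text
top z in tool [-49.75031308 -49.43094273 -49.14149915]
((10.723751068115234, 1.346914291381836), (66.28227233886719, 97.16407775878906), 89.82099151611328) x [-33.65026009  58.92285886] y [-30.73996459   1.45541609  33.41033134]
tilt deg [-0.0280962   0.00836836]
tip z [-41.26261102 -36.81634216]
```

```bash
python3 - <<'E'
from h import *
ex=np.array([.978,.208]);ey=np.array([-.208,.978]);o=np.array([.510,.1353])
print(rel([*(o+ex*-.0102-ey*.00135),.1132],102))
E
```

```text
(array([-3.78, 13.59, 12.58]), np.float64(-0.009))
```

```bash
python3 -m creep '[{"delta_pos":[-1,3,0],"turn":-0.01,"gripper":6},{"delta_pos":[-2,7,0],"turn":-0.01,"gripper":6},{"delta_pos":[-3,10.5,0],"turn":-0.01,"gripper":6},{"delta_pos":[-3.8,13,0],"turn":-0.01,"gripper":6},{"delta_pos":[-3.8,13.6,3],"turn":-0.01,"gripper":6},{"delta_pos":[-3.8,13.6,6],"turn":-0.01,"gripper":6},{"delta_pos":[-3.8,13.6,9],"turn":-0.01,"gripper":6},{"delta_pos":[-3.8,13.6,11],"turn":-0.01,"gripper":6},{"delta_pos":[-3.8,13.6,12.2],"turn":-0.01,"gripper":6},{"delta_pos":[-3.8,13.6,12.6],"turn":-0.01,"gripper":6},{"delta_pos":[-3.8,13.6,12.6],"turn":-0.01,"gripper":6},{"delta_pos":[-3.8,13.6,12.6],"turn":-0.01,"gripper":6}]'; python3 - <<'E'
from h import *
ex=np.array([.978,.208]);ey=np.array([-.208,.978]);o=np.array([.510,.1353])
for P in((-.0102,.0932),(-.0149,.0795),(-.0164,.0652),(-.02,.0635)):print(rel([*(o+ex*P[0]-ey*.00135),P[1]],102))
E
```

```text
time_s: 20.0
tcp_pos: [0.5011, 0.1331, 0.1142]
orientation: [[-0.978, -0.21, 0.002], [-0.21, 0.978, 0.0], [-0.002, 0.0, -1.0]]
ft_force: [-1.1, 0.5, -1.0]
width: 0.0653
finger_force: 34.2
(array([ 0.11, -0.11,  2.1 ]), np.float64(0.002))
(array([ 0.58, -0.11,  3.47]), np.float64(0.002))
(array([ 0.73, -0.11,  4.9 ]), np.float64(0.002))
(array([ 1.09, -0.11,  5.07]), np.float64(0.002))
```

```bash
python3 -m creep '[{"delta_pos":[0.1,-0.1,0.6],"turn":0,"gripper":6},{"delta_pos":[0.1,-0.1,1.2],"turn":0,"gripper":6},{"delta_pos":[0.1,-0.1,1.6],"turn":0,"gripper":6},{"delta_pos":[0.1,-0.1,1.9],"turn":0,"gripper":6},{"delta_pos":[0.1,-0.1,2.1],"turn":0,"gripper":6},{"delta_pos":[0.2,-0.1,2.3],"turn":0,"gripper":6},{"delta_pos":[0.3,-0.1,2.5],"turn":0,"gripper":6},{"delta_pos":[0.35,-0.1,2.7],"turn":0,"gripper":6},{"delta_pos":[0.35,-0.1,2.7],"turn":0,"gripper":6}]' 22
```

```text
time_s: 20.9
tcp_pos: [0.497, 0.1315, 0.0864]
orientation: [[-0.978, -0.211, 0.0], [-0.211, 0.978, 0.0], [-0.0, 0.0, -1.0]]
ft_force: [-2.0, 0.4, 3.5]
width: 0.0654
finger_force: 35.0
```

```bash
python3 -m creep '[{"delta_pos":[0.08,0,0.25],"turn":0,"gripper":6},{"delta_pos":[0.16,0,0.5],"turn":0,"gripper":6},{"delta_pos":[0.23,0,0.77],"turn":0,"gripper":6},{"delta_pos":[0.28,0,1],"turn":0,"gripper":6},{"delta_pos":[0.31,0,1.25],"turn":0,"gripper":6},{"delta_pos":[0.34,0,1.5],"turn":0,"gripper":6},{"delta_pos":[0.34,0,1.5],"turn":0,"gripper":6}]' 20
python3 - <<'E'
from h import *
snap('wrist','w7');snap('top','t7')
w,p=cloud('w7');o=arm.observe();R=o['orientation'];L=(w-o['tcp_pos'])@R*1000
h=cv2.cvtColor(p,cv2.COLOR_BGR2HSV);m=cv2.inRange(h,(8,80,40),(28,255,255))>0
m&=(np.abs(L[...,1])<45)&(np.abs(L[...,0])<90)&(w[...,2]>.06)
k=L[m]
for x in range(-40,70,10):
    q=k[np.abs(k[:,0]-x)<2];print(x,np.percentile(q[:,2],3).round(1) if len(q)>20 else None,end='; ')
print(o['moment'],o['finger_force'])
E
```

```text
time_s: 21.6
tcp_pos: [0.4928, 0.1306, 0.071]
orientation: [[-0.978, -0.211, -0.002], [-0.211, 0.978, -0.0], [0.002, 0.0, -1.0]]
ft_force: [-4.1, 0.0, 3.8]
width: 0.0656
finger_force: 36.2
-40 None; -30 -58.8; -20 -57.3; -10 -54.1; 0 -50.9; 10 -97.4; 20 -44.8; 30 -41.6; 40 -38.9; 50 -35.4; 60 None; [0.13865924 0.79280284 0.06184482] 36.175766587257385
```

```bash
python3 -m creep '[{"delta_pos":[0.02,0,0.2],"turn":0,"gripper":6},{"delta_pos":[0.03,0,0.4],"turn":0,"gripper":6},{"delta_pos":[0.04,0,0.55],"turn":0,"gripper":6},{"delta_pos":[0.04,0,0.7],"turn":0,"gripper":6},{"delta_pos":[0.04,0,0.7],"turn":0,"gripper":6}]' 20
cat > m.py <<'E'
import sys
from h import *
t=sys.argv[1];snap('wrist',t)
w,p=cloud(t);o=arm.observe();R=o['orientation'];L=(w-o['tcp_pos'])@R*1000
h=cv2.cvtColor(p,cv2.COLOR_BGR2HSV);m=cv2.inRange(h,(8,80,40),(28,255,255))>0
m&=(np.abs(L[...,1])<45)&(np.abs(L[...,0])<90)&(w[...,2]>.06)
# deck frame
a=np.radians(12);b=np.radians(25)
X=np.array([np.cos(a)*np.cos(b),np.sin(a)*np.cos(b),np.sin(b)]);Y=np.array([-np.sin(a),np.cos(a),0]);Z=np.cross(X,Y)
D=(w[m]-[.510,.1353,.085])@np.c_[X,Y,Z]*1000
xs=[];zs=[]
for x in range(-68,50,6):
    q=D[np.abs(D[:,0]-x)<2]
    if len(q)>30: xs.append(x);zs.append(np.percentile(q[:,2],95))
print('deck x',xs,'\ntop z',np.round(zs,1))
t=D[(D[:,2]>26)&(D[:,2]<42)];print('x',np.percentile(t[:,0],[.5,2,98]),'y',np.percentile(t[:,1],[.5,50,99.5]),cv2.minAreaRect(t[:,:2].astype(np.float32)))
print(o['ft_force'],o['moment'],o['finger_force'])
E
python3 m.py w8
```

```text
time_s: 22.2
tcp_pos: [0.4932, 0.1305, 0.0645]
orientation: [[-0.978, -0.21, -0.0], [-0.21, 0.978, -0.0], [0.0, 0.0, -1.0]]
ft_force: [-4.2, -0.1, 6.0]
width: 0.0656
finger_force: 37.5
deck x [-62, -56, -50, -44, -38, -32, -26, -20, -14, -8, -2, 4, 10, 16, 22] 
top z [37.8 37.3 37.1 37.2 36.7 36.4 36.5 35.9 35.9 35.5 35.1 35.5 35.7 34.5
 34.8]
x [-62.35118175 -60.78236845  20.23238625] y [-32.31079055  -0.28157874  31.55995128] ((-18.755027770996094, 0.15838623046875), (89.78694152832031, 66.89612579345703), 0.018206460401415825)
[-4.51149984 -0.66272211  6.53567133] [-0.0127777   0.52132632 -0.0209159 ] 37.479785084724426
```

```bash
python3 -m creep '[{"delta_pos":[0.02,0,0.12],"turn":0,"gripper":6},{"delta_pos":[0.04,0,0.22],"turn":0,"gripper":6},{"delta_pos":[0.13,0,0.26],"turn":0,"gripper":6},{"delta_pos":[0.22,0,0.3],"turn":0,"gripper":6},{"delta_pos":[0.31,0,0.35],"turn":0,"gripper":6},{"delta_pos":[0.4,0,0.39],"turn":0,"gripper":6},{"delta_pos":[0.4,0,0.39],"turn":0,"gripper":6}]' 20; python3 m.py w9
```

```text
time_s: 22.95
tcp_pos: [0.4934, 0.1306, 0.0626]
orientation: [[-0.978, -0.21, 0.008], [-0.21, 0.978, 0.002], [-0.008, 0.0, -1.0]]
ft_force: [3.1, 0.9, 13.9]
width: 0.0655
finger_force: 38.8
deck x [-62, -56, -50, -44, -38, -32, -26, -20, -14, -8, -2, 4, 10, 16, 22] 
top z [34.8 34.3 34.3 34.5 34.1 34.2 34.1 34.  34.3 33.8 33.8 34.2 33.8 33.6
 33.7]
x [-63.33842834 -61.71240065  19.08931504] y [-32.2564461   -0.23747619  31.60438543] ((-19.81121253967285, 0.057399749755859375), (66.22360229492188, 89.22997283935547), 89.82879638671875)
[ 4.29323298  1.18607202 12.91906907] [ 0.24546905 -0.9339423  -0.04854671] 38.802305459976196
```

```bash
python3 - <<'E'
from h import *
p=cv2.imread('pics/w9.png');snap('scene','s9');s=cv2.imread('pics/s9.png')
a=cv2.resize(p[90:300,160:400],None,fx=2.2,fy=2.2,interpolation=cv2.INTER_CUBIC);b=cv2.resize(s[160:240,220:310],None,fx=2.8,fy=2.8,interpolation=cv2.INTER_CUBIC)
c=np.zeros((470,790,3),np.uint8);c[:a.shape[0],:a.shape[1]]=a;c[:b.shape[0],534:534+b.shape[1]]=b;cv2.imwrite('pics/c9.png',c)
E
```

```text
(no output)
```

View pics/c9.png

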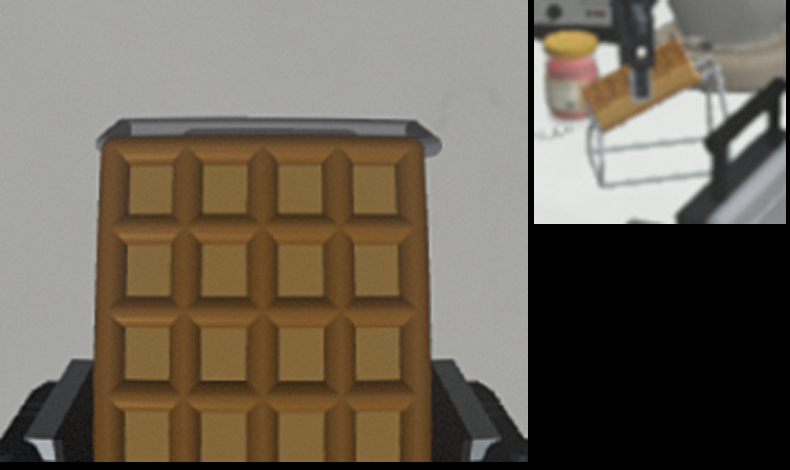

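The waffle lies flat on the slope, and the lip bar is just beyond its low end (crop row 128). I'll measure the gap.

```bash
python3 - <<'E'
from h import *
a=np.radians(12);b=np.radians(25)
X=np.array([np.cos(a)*np.cos(b),np.sin(a)*np.cos(b),np.sin(b)]);Y=np.array([-np.sin(a),np.cos(a),0]);Z=np.cross(X,Y)
for tag in('w6','w9'):
    w,p=cloud(tag);D=(w-[.510,.1353,.085])@np.c_[X,Y,Z]*1000
    q=D[(D[...,2]>8)&(D[...,2]<26)&(D[...,0]<-55)&(D[...,0]>-90)&(np.abs(D[...,1])<45)&(cv2.cvtColor(p,cv2.COLOR_BGR2HSV)[...,1]<60)]
    print(tag,len(q),'x',np.percentile(q[:,0],[2,25,50,75,98]),'z',np.percentile(q[:,2],[2,50,98]),'y',np.percentile(q[:,1],[2,98]))
w,p=cloud('w9');D=(w-[.510,.1353,.085])@np.c_[X,Y,Z]*1000
u=160+int(265/2.2)
for v in range(138,160):print(v,D[v,u].round(1),p[v,u])
E
```

```text
w6 201 x [-69.8562732  -68.15341548 -66.67103311 -65.41730451 -64.45890854] z [ 9.18876522 19.00233079 20.79521454] y [-18.11806531  18.86265331]
w9 226 x [-70.90980375 -70.27474651 -69.60667922 -69.14858654 -68.66573335] z [17.27579214 19.20236442 20.62922215] y [-15.90561107  19.16381544]
138 [-100.3    0.4  -44.7] [163 165 165]
139 [-100.9    0.5  -48.2] [161 165 165]
140 [-99.6   0.4 -47. ] [164 168 167]
141 [-99.1   0.4 -47.7] [165 168 169]
142 [-98.2   0.4 -47.1] [168 169 171]
143 [-95.5   0.4 -42. ] [120 123 123]
144 [-95.3   0.4 -43.3] [82 81 81]
145 [-94.1   0.4 -42.2] [99 97 94]
146 [-94.2   0.4 -44.5] [117 116 115]
147 [-93.1   0.4 -43.3] [124 121 120]
148 [-70.1   0.2  19.3] [91 89 89]
149 [-69.7   0.2  19. ] [74 75 73]
150 [-68.7   0.2  20.5] [71 71 75]
151 [-63.4   0.2  34.3] [44 58 70]
152 [-63.    0.2  34.2] [35 56 76]
153 [-62.6   0.2  34.1] [36 60 83]
154 [-62.3   0.2  33.4] [43 71 96]
155 [-62.    0.2  33.2] [ 41  73 104]
156 [-61.6   0.2  32.9] [ 44  79 111]
157 [-60.6   0.2  34.5] [ 44  79 112]
158 [-60.2   0.2  34.3] [ 43  73 105]
159 [-60.    0.2  33.6] [ 40  73 105]
```

```bash
python3 -m creep '[{"delta_pos":[0.1,0,-0.05],"turn":0,"gripper":6},{"delta_pos":[0.2,0,-0.08],"turn":0,"gripper":6},{"delta_pos":[0.3,0,-0.1],"turn":0,"gripper":6},{"delta_pos":[0.3,0,-0.1],"turn":0,"gripper":6}]' 20; python3 m.py w10
```

```text
time_s: 23.45
tcp_pos: [0.4928, 0.1304, 0.0635]
orientation: [[-0.978, -0.21, 0.011], [-0.21, 0.978, 0.003], [-0.012, 0.0, -1.0]]
ft_force: [13.3, 2.7, 2.5]
width: 0.0651
finger_force: 37.2
deck x [-62, -56, -50, -44, -38, -32, -26, -20, -14, -8, -2, 4, 10, 16, 22] 
top z [34.9 34.6 34.6 35.  34.7 35.  34.7 34.8 35.2 34.8 34.8 35.5 34.9 35.
 35. ]
x [-63.57827387 -61.99867962  18.67208197] y [-32.2996603   -0.24384945  31.57502708] ((-20.09526824951172, -0.1241607666015625), (89.19390869140625, 66.24691772460938), 0.20370781421661377)
[13.54358996  3.31230899  2.59319692] [ 0.6488931  -2.94238805 -0.14972144] 37.21318066120148
```

Force rises to 13 N with no motion, so the waffle is against the lip. I relax the push and release.

```bash
python3 -m creep '[{"delta_pos":[-0.2,0,0.05],"turn":0,"gripper":6},{"delta_pos":[-0.35,0,0.1],"turn":0,"gripper":6},{"delta_pos":[-0.35,0,0.1],"turn":0,"gripper":6},{"delta_pos":[-0.35,0,0.1],"turn":0,"gripper":7.2},{"delta_pos":[-0.35,0,0.1],"turn":0,"gripper":8.5},{"delta_pos":[-0.35,0,0.1],"turn":0,"gripper":8.5},{"delta_pos":[-0.35,0,0.1],"turn":0,"gripper":8.5},{"delta_pos":[-0.35,0,0.1],"turn":0,"gripper":8.5},{"delta_pos":[-0.35,0,0.1],"turn":0,"gripper":8.5},{"delta_pos":[-0.35,0,-1],"turn":0,"gripper":8.5},{"delta_pos":[-0.35,0,-3],"turn":0,"gripper":8.5},{"delta_pos":[-0.35,0,-7],"turn":0,"gripper":8.5},{"delta_pos":[-0.35,0,-11],"turn":0,"gripper":8.5},{"delta_pos":[-0.35,0,-15],"turn":0,"gripper":8.5},{"delta_pos":[-0.35,0,-15],"turn":0,"gripper":8.5}]' 20; python3 m.py w11
```

```text
time_s: 25.0
tcp_pos: [0.4924, 0.1305, 0.2174]
orientation: [[-0.978, -0.211, 0.009], [-0.211, 0.978, 0.002], [-0.009, 0.0, -1.0]]
ft_force: [0.9, 0.6, -0.2]
width: 0.0848
finger_force: 0.0
deck x [-62, -56, -50, -44, -38, -32, -26, -20, -14, -8, -2, 4, 10, 16, 22, 28, 34, 40, 46] 
top z [33.7 33.6 33.6 33.7 33.3 33.4 33.5 33.4 33.8 33.4 33.5 33.9 33.5 33.6
 33.8 33.5 33.7 33.3 33.4]
x [-63.34082369 -61.09346528  52.25894106] y [-32.15969991  -0.04502567  31.62074333] ((-5.107219696044922, -0.29633331298828125), (118.54861450195312, 64.75286102294922), 0.18013571202754974)
[-0.56237712  0.3282847  -0.32337427] [ 0.00118225 -0.05330436  0.01740173] 0.0
```

```bash
python3 - <<'E'
from h import *
print(arm.observe()['joints'].round(1))
w,p=cloud('w11');a=np.radians(12);b=np.radians(25)
X=np.array([np.cos(a)*np.cos(b),np.sin(a)*np.cos(b),np.sin(b)]);Y=np.array([-np.sin(a),np.cos(a),0]);Z=np.cross(X,Y)
D=(w-[.510,.1353,.085])@np.c_[X,Y,Z]*1000
m=(D[...,2]>8)&(D[...,2]<26)&(D[...,0]<-55)&(D[...,0]>-90)&(np.abs(D[...,1])<45)&(cv2.cvtColor(p,cv2.COLOR_BGR2HSV)[...,1]<60)
q=D[m];print('lip x',np.percentile(q[:,0],[2,50,98]),np.percentile(q[:,1],[2,98]))
# handle of open lid, from top view
snap('top','t11');w,p=cloud('t11');c=np.array([.4867,-.3297]);V=(w[...,:2]-c);mx=V@[.898,-.44]*1000;my=V@[.44,.898]*1000
q=(w[...,2]>.255)&(np.abs(my)<70)&(mx>60)&(mx<200);print('handle mx',np.percentile(mx[q],[2,50,98]),'my',np.percentile(my[q],[2,98]),'z',np.percentile(w[q][:,2],[50,95]),q.sum())
E
```

```text
[14.8 11.6 -2.3 75.7  0.   2.7]
lip x [-70.49541021 -69.83096946 -69.306355  ] [-15.57007874  18.26854225]
handle mx [112.39499921 116.95946436 126.44089176] my [-58.37761017  56.22782188] z [0.28465518 0.28781448] 552
```

The waffle lies flat, centred and against the lip after release. Now I go back to the handle, approaching from above and in front.

```bash
python3 - <<'E'
from h import *
print(rel([.47,-.32,.30]),rel([.593,-.382,.30]))
E
```

```text
(array([ 11.46, -43.56,  -8.76]), None) (array([  0.74, -52.21,  -8.73]), None)
```

```bash
python3 -m creep '[{"delta_pos":[1,-1,-4],"turn":0.1,"gripper":8.5},{"delta_pos":[2,-4,-8],"turn":0.25,"gripper":5},{"delta_pos":[3,-8,-8.8],"turn":0.4,"gripper":3.5},{"delta_pos":[4,-12,-8.8],"turn":0.55,"gripper":3.5},{"delta_pos":[5,-16,-8.8],"turn":0.7,"gripper":3.5},{"delta_pos":[6,-20,-8.8],"turn":0.85,"gripper":3.5},{"delta_pos":[7,-24,-8.8],"turn":1,"gripper":3.5},{"delta_pos":[8,-28,-8.8],"turn":1.15,"gripper":3.5},{"delta_pos":[9,-32,-8.8],"turn":1.3,"gripper":3.5},{"delta_pos":[10,-36,-8.8],"turn":1.45,"gripper":3.5},{"delta_pos":[11,-40,-8.8],"turn":1.6,"gripper":3.5},{"delta_pos":[11.5,-43.5,-8.8],"turn":1.75,"gripper":3.5},{"delta_pos":[11.5,-43.5,-8.8],"turn":1.9,"gripper":3.5},{"delta_pos":[11.5,-43.5,-8.8],"turn":2.05,"gripper":3.5},{"delta_pos":[11.5,-43.5,-8.8],"turn":2.2,"gripper":3.5},{"delta_pos":[11.5,-43.5,-8.8],"turn":2.235,"gripper":3.5},{"delta_pos":[11.5,-43.5,-8.8],"turn":2.235,"gripper":3.5}]' 30; python3 - <<'E'
from h import *
print(rel([.593,-.382,.30],-26.1),arm.observe()['joints'].round(1))
for i in range(2):
    snap('wrist','w12');w,p=cloud('w12');c=np.array([.4867,-.3297]);V=(w[...,:2]-c);mx=V@[.898,-.44]*1000;my=V@[.44,.898]*1000
    q=(w[...,2]>.265)&(w[...,2]<.3)&(np.abs(my)<70)&(mx>90)&(mx<150);print('handle mx',np.percentile(mx[q],[2,50,98]),'my',np.percentile(my[q],[2,98]),'z',np.percentile(w[q][:,2],[50,95]),q.sum())
E
```

```text
time_s: 26.8
tcp_pos: [0.4687, -0.3194, 0.2981]
orientation: [[0.437, 0.899, -0.002], [0.899, -0.437, 0.001], [0.0, -0.002, -1.0]]
ft_force: [0.8, 0.1, -0.2]
width: 0.0346
finger_force: 0.0
(array([-0.2 , 13.92, -0.22]), np.float64(0.003)) [-34.3  17.5  17.8  90.4   0.   81.6]
handle mx [113.35404802 116.73394989 125.35303111] my [-55.86218098  57.36922008] z [0.28438315 0.28691858] 3338
handle mx [113.3551188  116.74675969 125.3802913 ] my [-55.9362358  57.3178383] z [0.2844186  0.28685383] 3345
```

```bash
python3 -m creep '[{"delta_pos":[-0.1,4,0],"turn":0,"gripper":3.5},{"delta_pos":[-0.2,8,0],"turn":0,"gripper":3.5},{"delta_pos":[-0.2,12,0],"turn":0,"gripper":3.5},{"delta_pos":[-0.2,13.9,0],"turn":0,"gripper":3.5},{"delta_pos":[-0.2,13.9,0],"turn":0,"gripper":3.5},{"delta_pos":[-0.2,13.9,2],"turn":0,"gripper":3.5},{"delta_pos":[-0.2,13.9,4],"turn":0,"gripper":3.5},{"delta_pos":[-0.2,13.9,5.5],"turn":0,"gripper":3.5},{"delta_pos":[-0.2,13.9,6.2],"turn":0,"gripper":3.5},{"delta_pos":[-0.2,13.9,6.2],"turn":0,"gripper":0.8},{"delta_pos":[-0.2,13.9,6.2],"turn":0,"gripper":0.8},{"delta_pos":[-0.2,13.9,6.2],"turn":0,"gripper":0.8},{"delta_pos":[-0.2,13.9,6.2],"turn":0,"gripper":0.8}]' 30
```

```text
time_s: 28.2
tcp_pos: [0.5934, -0.3821, 0.2378]
orientation: [[0.437, 0.9, 0.0], [0.9, -0.437, -0.0], [0.0, 0.0, -1.0]]
ft_force: [-0.2, 0.1, -1.8]
width: 0.0138
finger_force: 30.1
```

```bash
python3 -m creep '[{"delta_pos":[0,-1,-0.1],"turn":0,"gripper":0.8},{"delta_pos":[0,-2.63,-0.15],"turn":0,"gripper":0.8},{"delta_pos":[0,-4.51,-0.07],"turn":0,"gripper":0.8},{"delta_pos":[0,-6.38,0.19],"turn":0,"gripper":0.8},{"delta_pos":[0,-8.21,0.6],"turn":0,"gripper":0.8},{"delta_pos":[0,-10.01,1.17],"turn":0,"gripper":0.8},{"delta_pos":[0,-11.74,1.9],"turn":0,"gripper":0.8},{"delta_pos":[0,-13.41,2.77],"turn":0,"gripper":0.8},{"delta_pos":[0,-14.99,3.79],"turn":0,"gripper":0.8},{"delta_pos":[0,-16.49,4.94],"turn":0,"gripper":0.8},{"delta_pos":[0,-16.49,4.94],"turn":0,"gripper":0.8}]'
```

```text
time_s: 29.3
tcp_pos: [0.444, -0.3088, 0.1875]
orientation: [[0.437, 0.9, -0.0], [0.9, -0.437, 0.002], [0.001, -0.001, -1.0]]
ft_force: [1.8, 6.0, -0.9]
width: 0.0135
finger_force: 32.0
```

```bash
python3 -m creep '[{"delta_pos":[0,-1.38,1.28],"turn":0,"gripper":0.8},{"delta_pos":[0,-2.65,2.67],"turn":0,"gripper":0.8},{"delta_pos":[0,-3.78,4.17],"turn":0,"gripper":0.8},{"delta_pos":[0,-4.79,5.76],"turn":0,"gripper":0.8},{"delta_pos":[0,-5.66,7.43],"turn":0,"gripper":0.8},{"delta_pos":[0,-6.37,9.18],"turn":0,"gripper":0.8},{"delta_pos":[0,-6.93,10.97],"turn":0,"gripper":0.8},{"delta_pos":[0,-7.15,11.9],"turn":0,"gripper":0.8},{"delta_pos":[0,-7.33,12.81],"turn":0,"gripper":0.8},{"delta_pos":[0,-7.46,13.5],"turn":0,"gripper":0.8},{"delta_pos":[0,-7.52,14.1],"turn":0,"gripper":0.8},{"delta_pos":[0,-7.57,14.6],"turn":0,"gripper":0.8},{"delta_pos":[0,-7.57,14.6],"turn":0,"gripper":0.8}]'
```

```text
time_s: 30.6
tcp_pos: [0.3804, -0.2791, 0.045]
orientation: [[0.437, 0.9, 0.006], [0.9, -0.437, -0.003], [-0.001, 0.007, -1.0]]
ft_force: [1.1, 3.5, 18.7]
width: 0.0136
finger_force: 34.3
```

```bash
python3 -m creep '[{"delta_pos":[0,0,0],"turn":0,"gripper":2.4},{"delta_pos":[0,0,0],"turn":0,"gripper":2.4},{"delta_pos":[0,0,0],"turn":0,"gripper":2.4},{"delta_pos":[0,0,-1.5],"turn":0,"gripper":2.4},{"delta_pos":[0,0,-4],"turn":0,"gripper":2.4},{"delta_pos":[0,-1,-8],"turn":0,"gripper":2.4},{"delta_pos":[0,-4,-12],"turn":0,"gripper":2.4},{"delta_pos":[0,-7,-14],"turn":0,"gripper":2.4},{"delta_pos":[0,-7,-14],"turn":0,"gripper":2.4},{"delta_pos":[0,-7,-14],"turn":0,"gripper":2.4}]'; python3 - <<'E'
from h import *
snap('top','t13');w,p=cloud('t13');c=np.array([.4867,-.3297]);V=(w[...,:2]-c);mx=V@[.898,-.44];my=V@[.44,.898]
q=(np.abs(mx)<.06)&(np.abs(my)<.06);A=np.c_[mx[q],my[q],np.ones(q.sum())];ok=np.isfinite(w[q][:,2]);print('lid plane',np.linalg.lstsq(A[ok],w[q][ok][:,2],rcond=None)[0])
q=(w[...,2]>.08)&(w[...,2]<.1)&(mx<-.105)&(mx>-.14)&(np.abs(my)<.05);print('handle z',np.median(w[q][:,2]))
print(cv2.imwrite('pics/t13c.png',cv2.resize(p[90:330,120:490],None,fx=2.1,fy=2.1)))
E
```

```text
time_s: 31.6
tcp_pos: [0.3142, -0.2468, 0.1824]
orientation: [[0.437, 0.899, 0.001], [0.899, -0.437, -0.001], [-0.0, 0.002, -1.0]]
ft_force: [-0.2, -0.6, -0.0]
width: 0.0239
finger_force: 0.0
lid plane [ 0.00204328 -0.00353334  0.10447104]
handle z 0.08874592674999093
True
```

View pics/t13c.png

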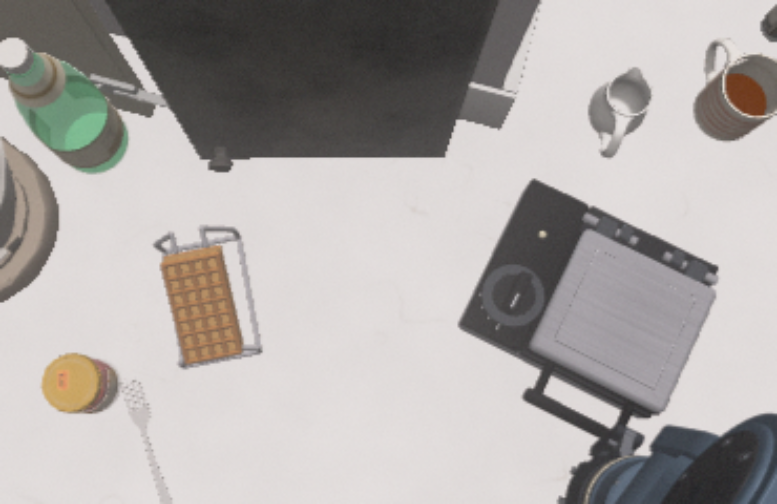

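The lid is closed and level, and the dial points to off. The waffle at (202,305) lies on the rails against the lip, and the jar and jug have not moved. Nothing touches the robot, so I hand in.

```bash
python3 -c "
from plant import arm
print(arm.hand_in())"
```

```text
the job is handed in; nothing more can be done
None
```

I handed the job in at about 32 s: the dial is off, the waffle lies flat and centred on the rails against the lip, the lid is closed, and the jar and jug have not moved; the hand-in gave no verdict.

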